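# Lock the coffee mill with its hex key

### The job

Take the T-handled hex key out of its wooden holder and seat it fully home in the sunken hexagon socket in the middle of the coffee mill's top, pressing only lightly and feeling for the flats; only once it is home, turn the locking screw clockwise (seen from above) up to its stop. Leave the key standing seated in the screw, let go of it, and do not disturb the other things.

Things in the scene. Friction and masses are not known exactly. Their poses are not given: they have to be found in the camera images.
- hex_key: Upright T-handled hex key, about 160 g. Origin: middle of the tip's end face; z up the shank, x along the grip bar. Steel hexagon shank 20 mm across flats, 23 across corners (two corners on +-x), 64 mm long, lowest 2.5 mm bevelled to an 18 mm circle; then a 27 mm round collar up to 69 mm; black flat-sided bar 84 (x) by 14 (y) by 20 (z) mm, its middle 78 mm above the tip.
- key_holder: Fixed light wooden block 62 x 62 x 34 mm, origin at the centre of its underside. A round upright blind hole of 27 mm diameter and 30 mm depth in its middle holds the key, whose tip stands on the hole's floor 4 mm above the worktop. The key may be turned in it.
- mill: Fixed coffee mill, 90 mm high, origin at the centre of its underside: round black lower part 84 mm across on a flange 104 mm across, knurled aluminium upper part 80 mm across, small spout at -x. A misaligned key stands in the socket mouth with its tip 8 to 10 mm below the top face; lightly pressed and turned up to 60 degrees it comes in line and slides to the floor, with 5 degrees of play either way; it may bind half way until it is wiggled.
- mill_mouth (a point): Middle of the mill's top face, on the screw's axis, z up. A funnel (33 mm wide, 3.5 deep) leads to a 25 mm round bore; 8 mm below the top face is the mouth of the screw's hexagon socket, 21 mm across flats, 12 deep: its floor lies 20 mm below the top face while the screw is not pushed down. How its flats are turned is not told by any pose or joint value, differs each time, and must be felt or seen.
- lock_screw (a joint): Turn of the locking screw in rad, growing clockwise seen from above: it starts anywhere from 0 to 0.2 and is tight against its hard stop at 0.9. It stays where it is left; turning it takes about 0.15 N m. The zero is not tied to the direction of the socket's flats.
- screw_spring (a joint): How far the sprung screw is pushed down, in m, negative downwards: 0 when free, about 3 N at the first movement and 3 N more for every mm, hard bottom at -0.009. The clip under it bends when it is pushed deeper than 6 mm (more than about 21 N): that must never happen.
- spice_jar: Loose glass spice jar with a pale lid, 44 mm across, 101 mm high; origin at the centre of its foot. Bystander.
- creamer: Loose creamer tub, about 72 mm across, 71 mm high; origin at the centre of its foot. Bystander.
- capsule: Loose coffee capsule, 37 mm across, 22 mm high, domed; origin at the centre of its foot. Bystander.
There are look-alikes about, which are no part of the job. What is shaped like the hex_key but green or red is not meant.

How it is judged:
By the outcome, as a careful person would: the job done as asked, in the order asked, and still so for the second after the job is handed in, with the robot touching nothing.
It also fails if it takes over 64 s, if anything falls off the work surface, if the arm or the gripper's body presses on something with over 40 N, if the wrist force passes 120 N, or if a joint passes its speed limit or range.

### The arm

A 6-joint arm with a two-finger parallel gripper is mounted at the origin on a cart in front of the work surface, level with it; the furniture and walls round the work are solid. World frame = base frame: x ahead of the robot, y to its left, z up, the work surface at z = 0. Lengths are in m, angles in degrees, forces in N, time in s.
With the tool pointing down it reaches from about 0.325 to 0.775 m from the base axis. Payload 5.5 kg.
Tool frame: the origin (TCP) lies between the finger pads; the fingertips stand 19 mm ahead of it and the grasp point (between the pads) is the TCP; z points along the fingers, y is the line along which they close (so a half turn about z gives the same grasp; the last joint's range is limited). The gripper opens to 85 mm and grips with 20 to 120 N. Pads are 22 mm wide; open, the fingers measure 114 mm over their backs; the gripper's body (76 mm by 85 mm) begins 54 mm behind the grasp point. The pads swing forward as they close: fully open they stand 13 mm farther back than shut.
Start: joints at [-68.738, 5.22, 70.514, -0, 104.267, -3.249], TCP at [0.249, -0.546, 0.25] pointing down, gripper open.
Joint ranges: [-164.24, 164.24], [-49.07, 125.15], [9.68, 141.18], [-86.29, 266.29], [3.28, 154.24], [-151.56, 151.56]. Speed limits (degrees/s): [147.25, 147.25, 172.46, 180, 180, 180].

### API

Orientations are given as a 3x3 rotation matrix whose columns are the frame's x, y, z axes.
In Python, from station import arm gives the robot as it stands.
- The arm moves only by the tool play_rows, never from a script. Its argument "commands" is one flat list of numbers, 6 for each row, row after row: the shift along the tool's x, y, z in mm, then the turn, a rotation vector about the tool's x, y, z in degrees. A call has 1 to 20 rows; each row is the pose to reach, as a shift and turn from the pose commanded when the call began, along the tool's axes at that moment; what a row does not reach only later rows make up. A row lasts 1/10 s, in which the tool goes at most 50 mm and 8.59 degrees, less where a joint would pass 70% of its speed; a pose out of reach is approached as far as the arm can. A call with a gripper value outside its range is refused whole. "gripper" is the opening, from -1 (shut) to 1 (fully open), set as the call begins (left out, the last holds). The fingers move at their own pace and stop on an object; "newtons" is the grip in N (left out, the last holds). Time passes only in rows, so rows that repeat a pose let the fingers close. It gives the time, the measured TCP pose, the force, the opening and the grip force at its end, in the units of the state.
- arm.sense(): the state, without advancing time (a new reading comes with each control period).
- arm.read_camera(name): name is "scene" or "side" or "wrist"; returns a dict with "pixels" (400x640x3 uint8, red, green, blue), "z_map" (400x640 float32, m along the optical axis (not along the pixel's ray), 0 where there is no reading), "fx", "fy", "cx", "cy" (pixels), "dist_coeffs" ([k1, k2, p1, p2, k3] as OpenCV has them; the pictures are not rectified), "rvec" (rotation vector, rad) and "tvec" (3), from world to camera coordinates, as OpenCV has them; the wrist camera has in their place "tool_from_camera" (4x4, takes a point from camera to tool coordinates, whose origin is the TCP and whose axes are the flange's). Camera axes: x right, y down, z forward; pixel columns grow to the right and rows downward; lengths in m; the calibration is good to about 2 mm. A picture is of the moment at which its call begins: read the wrist's pose just before it.
- arm.finish_job(): hands the job in; it is judged then, once.
The state is a dict: "clock": time; "joints": joint angles; "dq": joint speeds; "tau": joint torques, N m; "position": TCP position; "tcp_rot": TCP orientation; "force": force on the tool from outside, world axes, zero at the start; "torque": the same for the moment, N m; "width": opening from 0.0 (shut) to 1.0 (fully open); "gripper_force": force on a finger pad.
Only numpy, scipy, OpenCV 4.12 (cv2) and the standard library are available. Lean on these libraries where they do the work, as an engineer would, in place of code of your own. Each camera call takes 0.05 s, during which the arm holds its last target. There are 200 camera calls.

## Working session

There is one attempt and no reset: what is moved stays moved. The work goes in short steps, Python scripts to look and compute and a tool call to move; the robot and the scene stay as the last step left them, time stands still between calls to the robot, and variables do not carry over. Pictures are saved under pics/ and viewed, at most 10 in all, crops included, and the job is handed in when it is done.

Besides the shell and the picture viewer there is one more tool, called as name(argument=value, ...) on one line, values as JSON. play_rows: Moves the arm, as the interface text tells. Its arguments: {"type":"object","properties":{"commands":{"type":"array"},"gripper":{"type":"number"},"newtons":{"type":"number"}},"required":["commands"]}

```bash
mkdir -p pics; ls; cat > h.py <<'E'
import numpy as np, cv2, pickle
from station import arm
def snap(name,tag):
    s=arm.sense(); c=arm.read_camera(name); c['s']=s
    pickle.dump(c,open(f'{tag}.pkl','wb'))
    cv2.imwrite(f'pics/{tag}.png',c['pixels'][:,:,::-1]); return c
def load(tag): return pickle.load(open(f'{tag}.pkl','rb'))
def cam2world(c):
    if 'rvec' in c:
        R=cv2.Rodrigues(np.array(c['rvec'],float))[0]; t=np.array(c['tvec'],float).ravel()
        return R.T,-R.T@t
    T=np.array(c['tool_from_camera']); R=np.array(c['s']['tcp_rot']); p=np.array(c['s']['position'])
    return R@T[:3,:3], R@T[:3,3]+p
def K(c): return np.array([[c['fx'],0,c['cx']],[0,c['fy'],c['cy']],[0,0,1.]])
def rays(c,uv):
    n=cv2.undistortPoints(np.array(uv,float).reshape(-1,1,2),K(c),np.array(c['dist_coeffs'],float)).reshape(-1,2)
    R,o=cam2world(c); return np.c_[n,np.ones(len(n))]@R.T,o
def onplane(c,uv,z):
    d,o=rays(c,uv); return o+d*((z-o[2])/d[:,2:3])
def bydepth(c,uv):
    uv=np.array(uv,float).reshape(-1,2); d,o=rays(c,uv)
    z=np.array([c['z_map'][int(v),int(u)] for u,v in uv]); return o+d*z[:,None]
def cloud(c):
    h,w=c['z_map'].shape; uv=np.stack(np.meshgrid(np.arange(w),np.arange(h)),-1).reshape(-1,2)
    d,o=rays(c,uv); return (o+d*c['z_map'].reshape(-1,1)).reshape(h,w,3)
E
python3 - <<'E'
from h import *
import numpy as np
a=snap('scene','scene0');b=snap('side','side0')
print(cam2world(a)[1],cam2world(b)[1])
s=arm.sense();print({k:np.round(v,3).tolist() for k,v in s.items()})
E
```

```text
pics
[-0.43039193  0.49182653  0.67919694] [ 0.61618544 -0.48384303  1.02694077]
{'clock': 0.1, 'joints': [-68.738, 5.262, 70.575, 0.0, 104.267, -3.247], 'dq': [0.019, -0.078, -0.121, -0.031, -0.008, -0.024], 'tau': [0.003, -46.022, -41.922, 0.0, 0.011, 0.0], 'position': [0.249, -0.546, 0.249], 'tcp_rot': [[0.91, 0.415, -0.001], [0.415, -0.91, 0.002], [0.0, -0.002, -1.0]], 'force': [-0.356, -0.381, -0.643], 'torque': [0.021, -0.011, -0.008], 'gripper_force': 0.0, 'width': 0.997}
```

View pics/scene0.png

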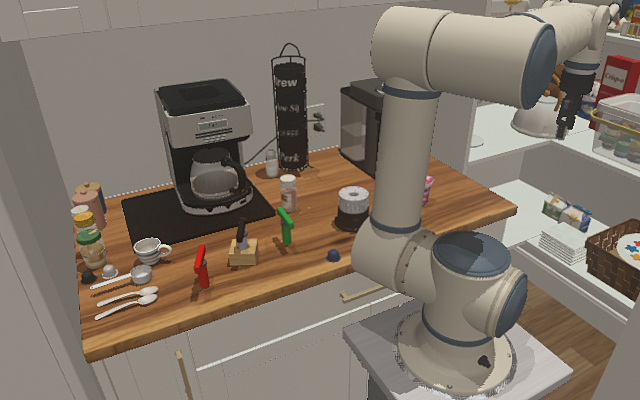

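View pics/side0.png

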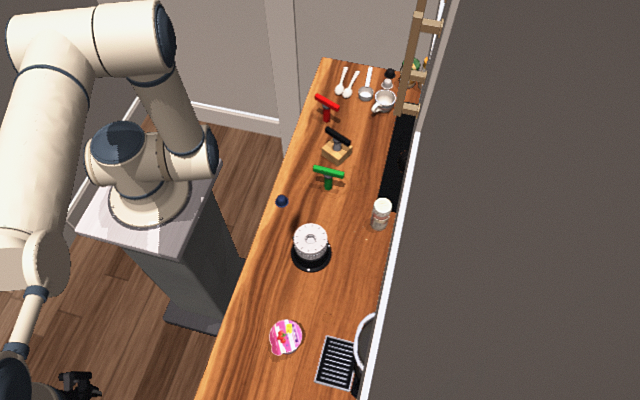

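The scene picture shows the black key in its wooden block at (241,240), red and green look-alikes at (201,265) and (286,225), and the mill at (352,205). In the side picture the key bar is at (338,136), the block at (336,152), the mill top at (311,238), the jar at (381,208), the capsule at (281,200) and the creamer at (285,335).

```bash
python3 - <<'E'
from h import *
for tag,cs in (('side0',{'key':(318,115,358,165),'mill':(285,215,340,275),'green':(308,160,350,192),'red':(310,90,342,124),'jar':(368,195,395,232),'cap':(272,192,292,210)}),('scene0',{'key':(226,214,262,268),'mill':(330,182,373,236),'green':(275,204,298,250)})):
    c=load(tag);P=cloud(c)
    for n,(a,b,d,e) in cs.items():
        p=P[b:e,a:d].reshape(-1,3); p=p[np.isfinite(p).all(1)&(p[:,2]>0.008)&(p[:,2]<0.13)]
        px=c['pixels'][b:e,a:d].astype(int)
        print(tag,n,len(p),p.min(0).round(3),p.max(0).round(3))
        for lo,hi in ((.008,.03),(.03,.045),(.045,.07),(.07,.08),(.08,.1)):
            q=p[(p[:,2]>lo)&(p[:,2]<hi)]
            if len(q)>5: print('   ',lo,len(q),q.min(0).round(3),q.max(0).round(3),np.median(q,0).round(3))
c=load('side0');P=cloud(c)
# key bar: dark pixels
sub=c['pixels'][115:165,318:358].astype(int).sum(2)<120
q=P[115:165,318:358][sub]; q=q[(q[:,2]>.07)&(q[:,2]<.11)]
m,ev=q.mean(0),np.linalg.svd(q[:,:2]-q[:,:2].mean(0),full_matrices=False)[2][0]
print('bar',len(q),m,np.degrees(np.arctan2(ev[1],ev[0])),q.min(0),q.max(0))
E
```

```text
side0 key 740 [0.399 0.214 0.008] [0.507 0.374 0.095]
    0.008 197 [0.399 0.215 0.008] [0.507 0.374 0.03 ] [0.461 0.24  0.02 ]
    0.03 277 [0.407 0.214 0.03 ] [0.506 0.366 0.044] [0.468 0.247 0.033]
    0.045 36 [0.455 0.244 0.045] [0.475 0.262 0.07 ] [0.467 0.248 0.055]
    0.07 52 [0.427 0.234 0.07 ] [0.504 0.267 0.08 ] [0.462 0.248 0.075]
    0.08 178 [0.426 0.233 0.08 ] [0.505 0.278 0.095] [0.466 0.253 0.09 ]
side0 mill 1370 [ 0.427 -0.112  0.008] [ 0.528 -0.02   0.094]
    0.008 198 [ 0.427 -0.112  0.008] [ 0.528 -0.028  0.03 ] [ 0.491 -0.094  0.015]
    0.03 112 [ 0.427 -0.102  0.03 ] [ 0.519 -0.041  0.045] [ 0.489 -0.094  0.038]
    0.045 190 [ 0.438 -0.101  0.045] [ 0.518 -0.046  0.07 ] [ 0.485 -0.089  0.055]
    0.07 105 [ 0.439 -0.099  0.07 ] [ 0.516 -0.047  0.08 ] [ 0.478 -0.083  0.074]
    0.08 765 [ 0.438 -0.098  0.08 ] [ 0.516 -0.02   0.094] [ 0.478 -0.061  0.089]
side0 green 382 [0.428 0.127 0.008] [0.511 0.231 0.091]
    0.008 68 [0.459 0.129 0.008] [0.487 0.231 0.03 ] [0.475 0.14  0.017]
    0.03 25 [0.462 0.129 0.031] [0.481 0.14  0.045] [0.474 0.133 0.037]
    0.
[... 1920 characters left out ...]
432 -0.092  0.07 ] [ 0.493 -0.02   0.08 ] [ 0.445 -0.043  0.076]
    0.08 419 [ 0.434 -0.1    0.08 ] [ 0.514 -0.02   0.093] [ 0.468 -0.057  0.089]
scene0 green 425 [0.423 0.045 0.008] [0.63  0.153 0.09 ]
    0.008 151 [0.453 0.045 0.008] [0.63  0.152 0.03 ] [0.6   0.086 0.017]
    0.03 42 [0.453 0.132 0.03 ] [0.471 0.151 0.045] [0.459 0.145 0.038]
    0.045 58 [0.453 0.134 0.045] [0.477 0.153 0.07 ] [0.46  0.147 0.055]
    0.07 50 [0.424 0.138 0.07 ] [0.503 0.153 0.08 ] [0.443 0.147 0.075]
    0.08 124 [0.423 0.133 0.08 ] [0.508 0.149 0.09 ] [0.459 0.143 0.087]
bar 171 [0.46499623 0.25197232 0.08640777] -24.265789896266117 [0.42718609 0.23338094 0.07023241] [0.50161634 0.2734718  0.09434844]
```

```bash
cat >> h.py <<'E'
def rel(p,yaw):
    "shift (mm, tool axes) and turn (rotvec deg) from commanded~measured pose to TCP p with tool down, tool x at yaw deg"
    from scipy.spatial.transform import Rotation as Ro
    s=arm.sense(); R=np.array(s['tcp_rot']); y=np.radians(yaw)
    T=np.array([[np.cos(y),np.sin(y),0],[np.sin(y),-np.cos(y),0],[0,0,-1]])
    return (R.T@(np.array(p)-s['position'])*1000).round(1),np.degrees(Ro.from_matrix(R.T@T).as_rotvec()).round(1),R.round(4).tolist()
E
python3 - <<'E'
from h import *
c=snap('wrist','w0')
T=np.array(c['tool_from_camera']);print(T.round(4),c['fx'],c['fy'],c['cx'],c['cy'],c['dist_coeffs'])
y=np.radians(155);R=np.array([[np.cos(y),np.sin(y),0],[np.sin(y),-np.cos(y),0],[0,0,-1]])
for M in ((.475,-.060,.09),(.464,.255,.09)):
    # put optical axis at height M.z through M with TCP z=.25
    o=R@T[:3,3];d=R@T[:3,2]
    zt=.25; k=(M[2]-(zt+o[2]))/d[2]; p=np.array([M[0],M[1],0])-(o+k*d)*[1,1,0];p[2]=zt
    print(p,k,rel(p,155))
E
```

```text
[[-0.000e+00 -9.459e-01 -3.246e-01  8.430e-02]
 [ 1.000e+00 -1.000e-04  2.000e-04  1.000e-04]
 [-2.000e-04 -3.246e-01  9.459e-01 -1.231e-01]
 [ 0.000e+00  0.000e+00  0.000e+00  1.000e+00]] 341.3694059802781 341.3694059802781 319.6824681102879 204.23726814751356 [-0.03609649  0.          0.          0.          0.        ]
[ 0.46323354 -0.05474413  0.25      ] 0.29931986466087396 (array([ 398.8, -357.8,   -0. ]), array([-0.000e+00, -1.000e-01, -1.305e+02]), [[0.9099, 0.4149, -0.0006], [0.4149, -0.9098, 0.0015], [0.0001, -0.0016, -1.0]])
[0.45223354 0.26025587 0.25      ] 0.29931986466087396 (array([ 5.195e+02, -6.490e+02,  4.000e-01]), array([-0.000e+00, -1.000e-01, -1.305e+02]), [[0.9099, 0.4149, -0.0006], [0.4149, -0.9098, 0.0015], [0.0001, -0.0016, -1.0]])
```

```bash
python3 - <<'E'
from h import *
for t in ('side0','scene0'):
    P=cloud(load(t)).reshape(-1,3)
    q=P[(P[:,2]>.12)&(P[:,2]<.5)&(P[:,0]>.3)&(P[:,0]<.75)&(P[:,1]<.45)&(P[:,1]>-.6)]
    H,xe,ye=np.histogram2d(q[:,0],q[:,1],bins=[np.arange(.3,.76,.05),np.arange(-.6,.46,.05)])
    print(t);print(H.astype(int))
print(rel((.516,-.079,.135),155))
E
```

```text
side0
[[  0   0   0   0   0   0   0   0   0   0   0   0   0   0   0   0   0   0
    0   0   0]
 [  0   0   0   0   0   0   0   0   0   0   0   0   0   0   0   0   0   0
    0   0   0]
 [  0   0   0   0   0   0   0   0   0   0   0   0   0   0   0   0   0   0
    0   0   0]
 [  0   0   0   0   0   0   0   0   0   0   0   0   0   0   0   0   0   0
    0   0   0]
 [  0   0   0   0   0   0   0   0   0   0   0   0   0   0   0   0   0   0
    0   0   0]
 [  0   0   0   0   0   0   0   0   0   0   0   0   0   0   0   0   0   0
    0   0   0]
 [  0   0   0   0  63 435 270   0   0   0   0   0   0   0   0  86   2   0
    0   0   0]
 [  0   0   0   0   6   8   0   0   0   0   0   0   0   0   0  27   2   0
    0   0   0]
 [  0   0   0   0   0   0   0   0   0   0   0   0   0   0   0   0   0   0
    0   0   0]]
scene0
[[   0    0    0    0    0    0    0    0    0    0    0    0    0    0
     0    0    0    0    0    0    0]
 [   0    0    0    0    0    0    0    0    0    0    0    0    0    0
     0    0    0    0    0    0    0]
 [   0    0    0    0    0    0    0    0    0    0    0    0    
[... 165 characters left out ...]
0    0    0    0    0    0    0    0    0    0    0    0    0
     0    0    0    0    0    0    0]
 [   0  646    0    0    0    0    0    0    0    0    0    0    0    0
     0    0    0    0    0    0    0]
 [   0  468    0    0    0    0   37   23    0    0    0    0    0    0
     0  110   10    0    0    0    0]
 [   0  426    0    0    0    0  226  418    0    0    0    0    0    0
   133  866 1172 1027  931    0    0]
 [   0  125    0    0    0    0   54  225    0    0    0    0    0    0
    16  133  312  486  191    0    0]]
(array([ 436.7, -313.6,  114.9]), array([-0.000e+00, -1.000e-01, -1.305e+02]), [[0.9099, 0.4149, -0.0006], [0.4149, -0.9098, 0.0015], [0.0001, -0.0016, -1.0]])
```

play_rows(commands=[437,-314,0,0,0,-130.5,437,-314,0,0,0,-130.5,437,-314,0,0,0,-130.5,437,-314,0,0,0,-130.5,437,-314,0,0,0,-130.5,437,-314,0,0,0,-130.5,437,-314,0,0,0,-130.5,437,-314,0,0,0,-130.5,437,-314,0,0,0,-130.5,437,-314,0,0,0,-130.5,437,-314,0,0,0,-130.5,437,-314,0,0,0,-130.5,437,-314,40,0,0,-130.5,437,-314,70,0,0,-130.5,437,-314,95,0,0,-130.5,437,-314,115,0,0,-130.5,437,-314,115,0,0,-130.5,437,-314,115,0,0,-130.5,437,-314,115,0,0,-130.5], gripper=1)

```text
clock: 2.05
position: [0.517, -0.0791, 0.137]
tcp_rot: [[-0.906, 0.423, 0.002], [0.423, 0.906, -0.001], [-0.002, 0.001, -1.0]]
force: [0.2, -0.1, 0.3]
width: 0.998
gripper_force: 0.0
```

```bash
python3 - <<'E'
from h import *
c=snap('wrist','w1');s=c['s'];print(s['position'],np.array(s['tcp_rot']).round(3).tolist(),s['joints'],s['clock'])
im=c['pixels'][:,:,::-1].copy();cv2.imwrite('pics/w1b.png',cv2.resize(im,(800,500),interpolation=cv2.INTER_CUBIC))
# top face check
P=cloud(c);q=P[(P[:,:,2]>.085)&(P[:,:,2]<.096)];print(len(q),q.min(0),q.max(0),np.median(q,0))
E
```

```text
[ 0.51695408 -0.07908547  0.13702975] [[-0.906, 0.423, 0.002], [0.423, 0.906, -0.001], [-0.002, 0.001, -1.0]] [-1.24262811e+01 -6.40770452e+00  9.35304937e+01  1.26440115e-03
  9.27374333e+01 -7.73935081e+01] 2.05
17576 [ 0.43828201 -0.09872753  0.08500161] [0.6373528  0.08483757 0.09599879] [ 0.47716939 -0.0550734   0.08949233]
```

View pics/w1b.png

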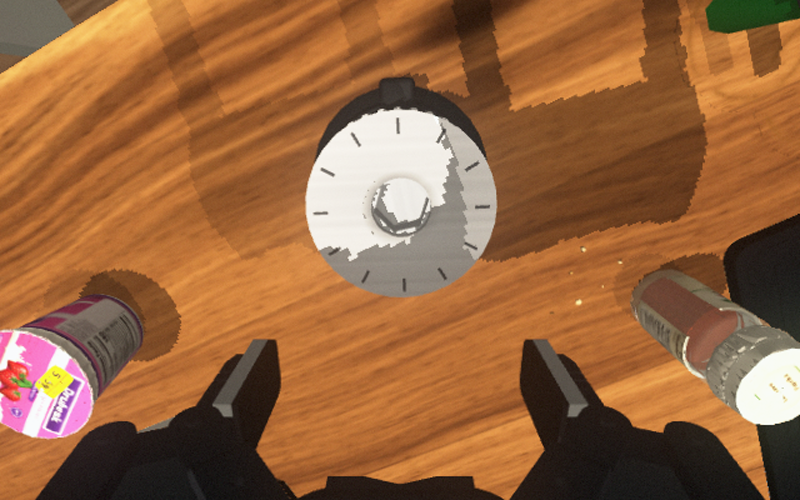

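The wrist picture shows the mill's top (disc centre near (400,202) in the 800x500 image) with the hexagon socket visible at (402,207); creamer bottom left, jar right. I'll enlarge the socket as a top-down view at its mouth height.

```bash
python3 - <<'E'
from h import *
c=load('w1');P=cloud(c)
m=((abs(P[:,:,2]-.0895)<.003)&(np.hypot(P[:,:,0]-.476,P[:,:,1]+.06)<.06)).astype(np.uint8)
cn=max(cv2.findContours(m,0,1)[0],key=cv2.contourArea)
pp=onplane(c,cn.reshape(-1,2),.09)[:,:2].astype(np.float32)
(x,y),r=cv2.minEnclosingCircle(pp)
A=np.c_[2*pp,np.ones(len(pp))];sol=np.linalg.lstsq(A,(pp**2).sum(1),rcond=None)[0]
print('mill',x,y,r,'fit',sol[:2],np.sqrt(sol[2]+sol[:2]@sol[:2]), 'topz',np.median(P[m>0][:,2]))
# top-down view, world axes: right=+x, up=+y ; 15 px/mm, window 40 mm
cx,cy=sol[:2]; n=600; s=.04/n
X,Y=np.meshgrid(cx+(np.arange(n)-n/2)*s, cy-(np.arange(n)-n/2)*s)
R,o=cam2world(c); W=np.stack([X,Y,np.full_like(X,.082)],-1).reshape(-1,3)
uv=cv2.projectPoints(W,cv2.Rodrigues(R.T)[0],-R.T@o,K(c),np.array(c['dist_coeffs'],float))[0].reshape(n,n,2).astype(np.float32)
cv2.imwrite('pics/hex.png',cv2.remap(c['pixels'][:,:,::-1],uv[...,0],uv[...,1],cv2.INTER_CUBIC))
E
```

```text
mill 0.4770062565803528 -0.059731900691986084 0.039061978459358215 fit [ 0.47701526 -0.05963476] 0.0386649098719808 topz 0.08949002140818123
```

View pics/hex.png

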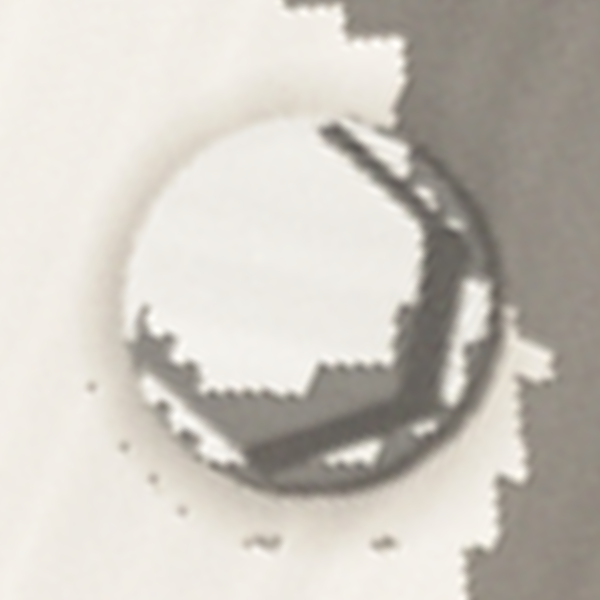

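The enlarged socket shows the flats: right flat from (465,235) to (440,405), lower flat from (440,410) to (250,462), upper from (325,125) to (462,232). That puts the corners at about 18° mod 60 (±4°), centred near (300,295) and so within 0.5 mm of the fitted mill centre. Next, the key.

play_rows(commands=[20,34,-45,0,0,0,40,67,-60,0,0,0,62,103,-60,0,0,0,84,140,-60,0,0,0,108,178,-60,0,0,0,130,215,-60,0,0,0,150,250,-50,0,0,0,169,280,-30,0,0,0,169,280,-14,0,0,0,169,280,-14,0,0,0,169,280,-14,0,0,0,169,280,-14,0,0,0])

```text
clock: 3.3
position: [0.4823, 0.2453, 0.151]
tcp_rot: [[-0.906, 0.424, 0.002], [0.424, 0.906, 0.001], [-0.002, 0.002, -1.0]]
force: [0.3, -0.2, 0.1]
width: 1.003
gripper_force: 0.0
```

```bash
python3 - <<'E'
from h import *
c=snap('wrist','w2');s=c['s'];print(s['position'],s['clock'],np.array(s['tcp_rot']).round(3).tolist())
P=cloud(c)
near=np.hypot(P[:,:,0]-.464,P[:,:,1]-.255)<.055
dark=c['pixels'].astype(int).sum(2)<200
m=(near&(P[:,:,2]>.086)&(P[:,:,2]<.1)).astype(np.uint8)
cn=max(cv2.findContours(m,0,1)[0],key=cv2.contourArea)
pp=onplane(c,cn.reshape(-1,2),.092)[:,:2].astype(np.float32)
(cx,cy),(w,h),a=cv2.minAreaRect(pp*1000);
b=cv2.boxPoints(((cx,cy),(w,h),a));e=b[1]-b[0] if np.linalg.norm(b[1]-b[0])>np.linalg.norm(b[2]-b[1]) else b[2]-b[1]
print('bar top z',np.median(P[m>0][:,2]),'centre',cx,cy,'size',w,h,'ang',np.degrees(np.arctan2(e[1],e[0]))%180, m.sum())
# block top
mb=(near&(abs(P[:,:,2]-.034)<.003)).astype(np.uint8);q=P[mb>0];r=cv2.minAreaRect((q[:,:2]*1000).astype(np.float32));print('block',r,np.median(q[:,2]))
im=c['pixels'][:,:,::-1].copy();cv2.drawContours(im,[cn],-1,(0,0,255),1);cv2.imwrite('pics/w2b.png',im)
E
```

```text
[0.48230942 0.24534885 0.15100133] 3.3 [[-0.906, 0.424, 0.002], [0.424, 0.906, 0.001], [-0.002, 0.002, -1.0]]
bar top z 0.09111128994598781 centre 464.3473205566406 256.77197265625 size 13.669937133789062 82.5356216430664 ang 155.47627 3324
block ((465.7570495605469, 256.2011413574219), (62.237857818603516, 62.93842697143555), 63.777198791503906) 0.03354997810846708
```

View pics/w2b.png

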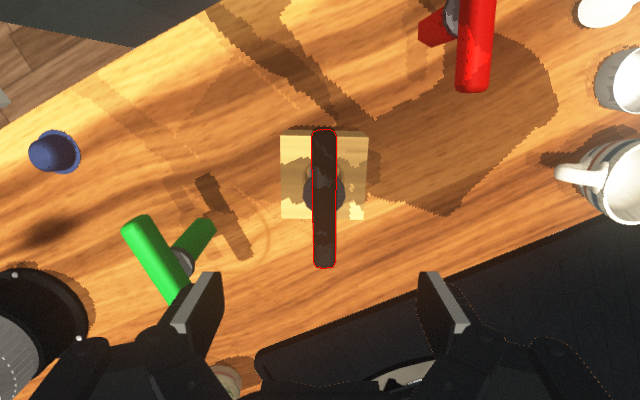

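The wrist picture shows the key's bar outlined at (324,198), its top 91 mm high and measuring 82.5 x 13.7 mm, which agrees with the sizes given. The fingers clear the green key at (170,260). Descending to grasp.

play_rows(commands=[7,1,0,0,0,-0.5,14,2,0,0,0,-0.5,21,3,0,0,0,-0.5,21,3,10,0,0,-0.5,21,3,22,0,0,-0.5,21,3,34,0,0,-0.5,21,3,44,0,0,-0.5,21,3,50,0,0,-0.5,21,3,54,0,0,-0.5,21,3,54,0,0,-0.5,21,3,54,0,0,-0.5])

```text
clock: 4.45
position: [0.4638, 0.2579, 0.0956]
tcp_rot: [[-0.91, 0.415, 0.001], [0.415, 0.91, 0.0], [-0.0, 0.0, -1.0]]
force: [0.0, -0.6, -0.3]
width: 0.999
gripper_force: 0.0
```

```bash
python3 - <<'E'
from h import *
s=arm.sense();print(s['position'],s['force'],rel((.4643,.2568,.095),155.5))
E
```

```text
[0.4638402  0.25789138 0.09564172] [ 0.04551359 -0.61233296 -0.32014314] (array([-0.9, -0.8,  0.6]), array([0., 0., 0.]), [[-0.91, 0.4146, 0.0005], [0.4146, 0.91, 0.0003], [-0.0004, 0.0004, -1.0]])
```

Aligned. Close, with small corrections.

play_rows(commands=[-1,-1,0.5,0,0,0,-1,-1,0.5,0,0,0,-1,-1,0.5,0,0,0,-1,-1,0.5,0,0,0,-1,-1,0.5,0,0,0,-1,-1,0.5,0,0,0,-1,-1,0.5,0,0,0,-1,-1,0.5,0,0,0,-1,-1,0.5,0,0,0,-1,-1,0.5,0,0,0,-1,-1,0.5,0,0,0,-1,-1,0.5,0,0,0,-1,-1,0.5,0,0,0,-1,-1,0.5,0,0,0], gripper=-1, newtons=50)

```text
clock: 5.85
position: [0.4643, 0.2565, 0.095]
tcp_rot: [[-0.91, 0.415, 0.0], [0.415, 0.91, 0.0], [-0.0, 0.0, -1.0]]
force: [-0.4, 0.4, 4.2]
width: 0.144
gripper_force: 51.2
```

play_rows(commands=[0,0,-3,0,0,0,0,0,-8,0,0,0,0,0,-16,0,0,0,0,0,-28,0,0,0,0,0,-42,0,0,0,0,0,-58,0,0,0,0,0,-75,0,0,0,0,0,-92,0,0,0,0,0,-108,0,0,0,0,0,-120,0,0,0,0,0,-120,0,0,0,0,0,-120,0,0,0])

```text
clock: 7.05
position: [0.4641, 0.2565, 0.2147]
tcp_rot: [[-0.91, 0.415, -0.0], [0.415, 0.91, 0.0], [0.0, -0.0, -1.0]]
force: [-0.3, 0.0, -2.5]
width: 0.149
gripper_force: 50.6
```

```bash
python3 - <<'E'
from h import *
s=arm.sense();print(s['position'],s['force'],s['torque'],s['width'],s['gripper_force'])
c=snap('wrist','w3');P=cloud(c)
print(rel((.477,-.0595,.215),138))
cv2.imwrite('pics/w3b.png',c['pixels'][150:,120:520,::-1])
b=snap('side','side3')
# key shank in side view: points near the gripper
Q=cloud(b);q=Q.reshape(-1,3);x=s['position'];m=(np.hypot(q[:,0]-x[0],q[:,1]-x[1])<.06)&(q[:,2]>.05);print('lowest',np.sort(q[m][:,2])[:10])
for lo,hi in ((.1,.13),(.13,.17),(.17,.2),(.2,.22)):
    r=q[m&(q[:,2]>lo)&(q[:,2]<hi)]
    if len(r): print(lo,len(r),r.min(0).round(4),r.max(0).round(4))
# bar end in the wrist view
d=c['pixels'].astype(int).sum(2)<200
mm=(np.hypot(P[:,:,0]-x[0],P[:,:,1]-x[1])<.055)&(P[:,:,2]>.2)&(P[:,:,2]<.218)
T=(P[mm]-x)@np.array(s['tcp_rot']);print('tool-frame bar',mm.sum(),np.percentile(T,[1,50,99],axis=0).round(4))
E
```

```text
[0.46412946 0.2565223  0.21469501] [-0.2801224   0.00559009 -2.47154968] [0.02858921 0.03304353 0.02585962] 0.14862375327268926 50.552714467048645
(array([-142.9, -282. ,   -0.9]), array([-0.1, -0. , 17.5]), [[-0.91, 0.4145, -0.0012], [0.4145, 0.91, -0.0006], [0.0008, -0.001, -1.0]])
lowest [0.12279935 0.12362915 0.12521706 0.12537492 0.12588104 0.1283395
 0.12863157 0.12882535 0.12995754 0.13058989]
0.1 9 [0.4554 0.2467 0.1228] [0.4744 0.2512 0.13  ]
0.13 81 [0.4569 0.2437 0.1306] [0.476  0.2592 0.1688]
0.17 79 [0.4263 0.2332 0.1707] [0.5021 0.2674 0.1996]
0.2 146 [0.439  0.2318 0.2004] [0.5022 0.2732 0.2198]
tool-frame bar 6513 [[-0.0393 -0.0181 -0.0026]
 [ 0.008   0.0005  0.004 ]
 [ 0.0406  0.0186  0.0134]]
```

View pics/w3b.png

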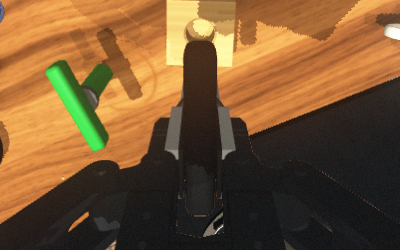

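The crop shows the key held centrally between the pads, with its empty hole at (200,30). Carrying it over the mill.

play_rows(commands=[-5,-10,-2,0,0,2,-18,-35,-5,0,0,5,-33,-65,-5,0,0,8,-49,-97,-5,0,0,11,-65,-129,-5,0,0,14,-81,-160,-5,0,0,17.5,-97,-191,-5,0,0,17.5,-113,-222,-5,0,0,17.5,-127,-250,-5,0,0,17.5,-138,-272,-3,0,0,17.5,-143,-282,0,0,0,17.5,-143,-282,0,0,0,17.5,-143,-282,0,0,0,17.5,-143,-282,0,0,0,17.5])

```text
clock: 8.55
position: [0.4773, -0.0584, 0.2148]
tcp_rot: [[-0.744, 0.668, -0.0], [0.668, 0.744, 0.0], [0.0, 0.0, -1.0]]
force: [-0.1, 0.8, -1.2]
width: 0.145
gripper_force: 50.5
```

```bash
python3 - <<'E'
from h import *
s=arm.sense();print(s['clock'],s['position'],s['force'],s['torque'],s['width'],s['joints'])
c=snap('wrist','w4');P=cloud(c)
m=((abs(P[:,:,2]-.0895)<.003)&(np.hypot(P[:,:,0]-.476,P[:,:,1]+.06)<.06))
print('mill pts',m.sum(),P[m].min(0),P[m].max(0))
print(rel((.477,-.0595,.183),138))
E
```

```text
8.55 [ 0.47730961 -0.05838928  0.21479335] [-0.09981213  0.80107541 -1.18807546] [-0.02582679  0.00432358  0.00905335] 0.14527305963182327 [-1.10462905e+01 -1.34820360e+01  9.19245243e+01  2.65417547e-02
  1.01569614e+02 -5.91118846e+01]
mill pts 5653 [ 0.43817737 -0.09893959  0.08652118] [ 0.51581813 -0.02090663  0.09189734]
(array([-0.5, -1.1, 31.9]), array([ 0. , -0. ,  0.1]), [[-0.7442, 0.6679, 0.0002], [0.6679, 0.7442, 0.0003], [0.0001, 0.0004, -1.0]])
```

play_rows(commands=[0,-1,10,0,0,0,0,-1,20,0,0,0,0,-1,28,0,0,0,0,-1,32,0,0,0,0,-1,34,0,0,0,0,-1,36,0,0,0,0,-1,37,0,0,0,0,-1,37,0,0,0])

```text
clock: 9.4
position: [0.4768, -0.0602, 0.178]
tcp_rot: [[-0.743, 0.669, 0.0], [0.669, 0.743, -0.0], [-0.0, 0.0, -1.0]]
force: [-1.1, -0.1, -1.3]
width: 0.146
gripper_force: 50.5
```

```bash
python3 - <<'E'
from h import *
s=arm.sense();print(s['clock'],s['position'],s['force'],s['torque'],rel((.477,-.0598,.1735),138)[:2])
E
```

```text
9.4 [ 0.47675822 -0.06018631  0.17796063] [-1.06772548 -0.12839328 -1.28762336] [ 0.00835505  0.02851096 -0.02350426] (array([0.1, 0.4, 4.5]), array([0., 0., 0.]))
```

play_rows(commands=[0,0,1,0,0,0,0,0,2,0,0,0,0,0,3,0,0,0,0,0,4,0,0,0,0,0,5,0,0,0,0,0,6,0,0,0,0,0,6,0,0,0,0,0,6,0,0,0])

```text
clock: 10.2
position: [0.4767, -0.0601, 0.1718]
tcp_rot: [[-0.743, 0.669, 0.0], [0.669, 0.743, 0.0], [-0.0, 0.0, -1.0]]
force: [0.3, -0.5, -1.4]
width: 0.148
gripper_force: 50.5
```

play_rows(commands=[0,0,0.7,0,0,0,0,0,1.4,0,0,0,0,0,2,0,0,0,0,0,2.7,0,0,0,0,0,2.7,0,0,0,0,0,2.7,0,0,0])

```text
clock: 10.8
position: [0.4766, -0.06, 0.1689]
tcp_rot: [[-0.743, 0.669, -0.0], [0.669, 0.743, 0.0], [0.001, 0.0, -1.0]]
force: [-0.3, 1.2, -0.7]
width: 0.144
gripper_force: 50.5
```

play_rows(commands=[0,0,0.7,0,0,0,0,0,1.4,0,0,0,0,0,2,0,0,0,0,0,2.7,0,0,0,0,0,2.7,0,0,0,0,0,2.7,0,0,0])

```text
clock: 11.4
position: [0.4766, -0.0601, 0.1662]
tcp_rot: [[-0.743, 0.669, -0.0], [0.669, 0.743, 0.0], [0.0, -0.0, -1.0]]
force: [-1.6, 1.9, -0.6]
width: 0.148
gripper_force: 50.6
```

play_rows(commands=[0,0,0.7,0,0,0,0,0,1.4,0,0,0,0,0,2,0,0,0,0,0,2.7,0,0,0,0,0,2.7,0,0,0,0,0,2.7,0,0,0])

```text
clock: 12.0
position: [0.4766, -0.0601, 0.1635]
tcp_rot: [[-0.743, 0.669, -0.0], [0.669, 0.743, 0.0], [0.0, -0.0, -1.0]]
force: [-0.7, 1.9, -1.0]
width: 0.148
gripper_force: 50.6
```

```bash
python3 - <<'E'
from h import *
s=arm.sense();print(s['clock'],s['position'],s['force'],s['torque'])
E
```

```text
12.0 [ 0.47664577 -0.06009684  0.16352205] [-0.69452864  1.88291208 -0.95052692] [0.57820121 0.28840751 0.00691158]
```

play_rows(commands=[0,0.3,0.7,0,0,0,0,0.3,1.4,0,0,0,0,0.3,2,0,0,0,0,0.3,2.5,0,0,0,0,0.3,2.5,0,0,0,0,0.3,2.5,0,0,0])

```text
clock: 12.6
position: [0.4768, -0.06, 0.1611]
tcp_rot: [[-0.743, 0.669, -0.0], [0.669, 0.743, -0.0], [0.0, -0.0, -1.0]]
force: [-2.6, 1.6, -0.1]
width: 0.148
gripper_force: 50.7
```

```bash
python3 - <<'E'
from h import *
s=arm.sense();print(s['clock'],s['position'],s['force'],s['torque'])
E
```

```text
12.6 [ 0.47680002 -0.05997239  0.16109764] [-2.58106376  1.63762738 -0.1021244 ] [0.30259253 0.49208026 0.00390718]
```

play_rows(commands=[-0.3,0,0.5,0,0,0,-0.3,0,1,0,0,0,-0.3,0,1.5,0,0,0,-0.3,0,1.5,0,0,0])

```text
clock: 13.0
position: [0.4771, -0.0601, 0.16]
tcp_rot: [[-0.743, 0.669, 0.0], [0.669, 0.743, -0.0], [-0.0, 0.0, -1.0]]
force: [-4.3, 2.4, 4.5]
width: 0.147
gripper_force: 51.2
```

```bash
python3 - <<'E'
from h import *
s=arm.sense();print(s['clock'],s['position'],s['force'],s['torque'])
E
```

```text
13.0 [ 0.47709132 -0.06011514  0.16004644] [-4.26600342  2.40197071  4.46665377] [0.50133395 0.95545504 0.00869808]
```

Contact with the floor came at the expected depth (tip about 20 mm below the top face). Recentring, then turning clockwise in stages.

play_rows(commands=[0.7,0,0,0,0,0,0.7,0,0,0,0,3,0.7,0,0,0,0,6,0.7,0,0,0,0,9,0.7,0,0,0,0,12,0.7,0,0,0,0,12,0.7,0,0,0,0,12])

```text
clock: 13.7
position: [0.4767, -0.0596, 0.1599]
tcp_rot: [[-0.589, 0.808, 0.001], [0.808, 0.589, 0.0], [-0.0, 0.0, -1.0]]
force: [-3.0, 1.5, 4.0]
width: 0.149
gripper_force: 51.2
```

```bash
python3 - <<'E'
from h import *
s=arm.sense();R=np.array(s['tcp_rot']);print(s['clock'],s['position'],s['force'],s['torque'],np.degrees(np.arctan2(R[1,0],R[0,0])),s['joints'][5])
E
```

```text
13.7 [ 0.47669493 -0.05961537  0.15994187] [-3.04294068  1.4671322   3.97129726] [0.53365194 0.71614072 0.08622717] 126.09221907630908 -47.28322646192357
```

play_rows(commands=[0.5,0.2,0,0,0,4,0.5,0.2,0,0,0,8,0.5,0.2,0,0,0,12,0.5,0.2,0,0,0,16,0.5,0.2,0,0,0,20,0.5,0.2,0,0,0,20])

```text
clock: 14.3
position: [0.4767, -0.0593, 0.1599]
tcp_rot: [[-0.276, 0.961, 0.001], [0.961, 0.276, -0.0], [-0.001, 0.001, -1.0]]
force: [-2.6, 1.7, 4.3]
width: 0.151
gripper_force: 51.2
```

```bash
python3 - <<'E'
from h import *
s=arm.sense();R=np.array(s['tcp_rot']);print(s['clock'],s['position'],s['force'],s['torque'],np.degrees(np.arctan2(R[1,0],R[0,0])),s['joints'][5])
E
```

```text
14.3 [ 0.47670325 -0.05927783  0.15992947] [-2.63724582  1.70919988  4.27533481] [0.34212893 0.58951558 0.05569618] 106.03169577121994 -27.172096735866514
```

play_rows(commands=[0,0,0,0,0,3,0,0,0,0,0,6,0,0,0,0,0,8,0,0,0,0,0,8,0,0,0,0,0,8])

```text
clock: 14.8
position: [0.4767, -0.0592, 0.1599]
tcp_rot: [[-0.142, 0.99, 0.001], [0.99, 0.142, -0.0], [-0.0, 0.001, -1.0]]
force: [-1.7, 2.2, 4.1]
width: 0.15
gripper_force: 51.3
```

```bash
cat > st.py <<'E'
from h import *
s=arm.sense();R=np.array(s['tcp_rot']);print(s['clock'],s['position'].round(4) if hasattr(s['position'],'round') else s['position'],np.round(s['force'],2),np.round(s['torque'],3),np.degrees(np.arctan2(R[1,0],R[0,0])).round(2),s['width'],np.round(s['tau'],2))
E
python3 st.py
```

```text
14.8 [ 0.4767 -0.0592  0.1599] [-1.74  2.2   4.12] [0.369 0.429 0.101] 98.14 0.14953359860653978 [ -0.65 -29.81 -40.54  -0.42  -0.84   0.11]
```

play_rows(commands=[0,0,0,0,0,3,0,0,0,0,0,6,0,0,0,0,0,6,0,0,0,0,0,6])

```text
clock: 15.2
position: [0.4767, -0.0592, 0.1598]
tcp_rot: [[-0.037, 0.999, 0.001], [0.999, 0.037, -0.0], [-0.0, 0.001, -1.0]]
force: [-2.0, 0.2, 3.9]
width: 0.148
gripper_force: 51.3
```

```bash
python3 st.py
```

```text
15.2 [ 0.4767 -0.0592  0.1598] [-1.99  0.19  3.91] [0.281 0.263 0.075] 92.14 0.14839567712451907 [ -0.61 -29.72 -40.23  -0.42  -0.6    0.12]
```

play_rows(commands=[0,0,0,0,0,2,0,0,0,0,0,4,0,0,0,0,0,6,0,0,0,0,0,6])

```text
clock: 15.6
position: [0.4767, -0.0592, 0.1599]
tcp_rot: [[0.068, 0.998, 0.001], [0.998, -0.068, -0.0], [-0.0, 0.001, -1.0]]
force: [-0.6, 0.7, 3.9]
width: 0.148
gripper_force: 51.3
```

```bash
python3 st.py
```

```text
15.6 [ 0.4767 -0.0592  0.1599] [-0.57  0.7   3.94] [0.269 0.191 0.073] 86.08 0.1483206621178367 [ -0.63 -29.69 -40.05  -0.43  -0.46   0.46]
```

play_rows(commands=[0,0,0,0,0,2,0,0,0,0,0,4,0,0,0,0,0,4])

```text
clock: 15.9
position: [0.4767, -0.0592, 0.1599]
tcp_rot: [[0.137, 0.991, 0.001], [0.991, -0.137, -0.0], [-0.0, 0.001, -1.0]]
force: [-1.2, 0.6, 3.9]
width: 0.149
gripper_force: 51.3
```

```bash
python3 st.py
```

```text
15.9 [ 0.4767 -0.0592  0.1599] [-1.24  0.58  3.87] [0.265 0.162 0.125] 82.1 0.1490327496165237 [ -0.63 -29.65 -39.9   -0.43  -0.33   0.46]
```

play_rows(commands=[0,0,0,0,0,2,0,0,0,0,0,4,0,0,0,0,0,4])

```text
clock: 16.2
position: [0.4767, -0.0592, 0.1598]
tcp_rot: [[0.206, 0.979, 0.001], [0.979, -0.206, -0.0], [0.0, 0.001, -1.0]]
force: [-0.2, 0.5, 3.8]
width: 0.148
gripper_force: 51.3
```

```bash
python3 st.py
```

```text
16.2 [ 0.4767 -0.0592  0.1598] [-0.22  0.53  3.81] [0.246 0.088 0.165] 78.12 0.148486327060718 [ -0.73 -29.62 -39.76  -0.43  -0.22   0.57]
```

play_rows(commands=[0,0,0,0,0,2,0,0,0,0,0,4,0,0,0,0,0,4])

```text
clock: 16.5
position: [0.4767, -0.0592, 0.1598]
tcp_rot: [[0.273, 0.962, 0.001], [0.962, -0.273, -0.0], [-0.0, 0.001, -1.0]]
force: [-0.2, 0.9, 4.6]
width: 0.148
gripper_force: 51.4
```

```bash
python3 st.py; python3 - <<'E'
from h import *
c=snap('wrist','w5');s=c['s'];P=cloud(c);x=s['position']
mm=(np.hypot(P[:,:,0]-x[0],P[:,:,1]-x[1])<.055)&(P[:,:,2]>.146)&(P[:,:,2]<.165)&(c['pixels'].astype(int).sum(2)<150)
T=(P[mm]-x)@np.array(s['tcp_rot']);print(mm.sum(),np.percentile(T,[1,50,99],axis=0).round(4))
t=T[T[:,0]>.013]; 
for a in np.arange(.014,.044,.004):
    q=t[(t[:,0]>a)&(t[:,0]<a+.004)&(abs(t[:,1])<.011)]; 
    if len(q): print(round(a,3),len(q),q[:,1].min().round(4),q[:,1].max().round(4),np.median(q[:,2]).round(4))
cv2.imwrite('pics/w5b.png',c['pixels'][100:,120:520,::-1])
E
```

```text
16.5 [ 0.4767 -0.0592  0.1598] [-0.15  0.85  4.58] [0.202 0.041 0.426] 74.14 0.14823047729247624 [ -0.89 -29.59 -39.63  -0.4   -0.11   0.79]
3071 [[-0.0393 -0.0176 -0.0046]
 [-0.0091  0.0003  0.0039]
 [ 0.0414  0.0077  0.0114]]
0.014 4 -0.0066 -0.0018 0.0053
0.038 119 -0.0061 0.0061 0.0094
```

View pics/w5b.png

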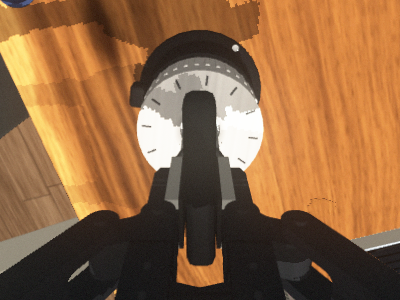

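The crop shows the key still square in the pads over the mill (bar at (200,180)). The torque is now rising (0.43 N m), so this looks like the stop. A little more to confirm.

play_rows(commands=[0,0,0,0,0,1.5,0,0,0,0,0,3,0,0,0,0,0,3])

```text
clock: 16.85
position: [0.4766, -0.0591, 0.1598]
tcp_rot: [[0.326, 0.945, 0.001], [0.945, -0.326, -0.0], [0.0, 0.001, -1.0]]
force: [1.0, 1.1, 4.4]
width: 0.15
gripper_force: 51.8
```

```bash
python3 st.py
```

```text
16.85 [ 0.4766 -0.0591  0.1598] [0.97 1.14 4.45] [ 0.225 -0.129  0.675] 70.99 0.15045393431253995 [ -1.06 -29.49 -39.28  -0.4    0.15   0.92]
```

The torque keeps building (0.68 N m, far above the running 0.15) after about 60° of turn, so the screw is tight. I'll unwind the elastic part, then release.

play_rows(commands=[0,0,0,0,0,-3,0,0,0,0,0,-5.5,0,0,0,0,0,-5.5,0,0,0,0,0,-5.5])

```text
clock: 17.25
position: [0.4766, -0.0592, 0.1598]
tcp_rot: [[0.235, 0.972, 0.0], [0.972, -0.235, 0.0], [0.0, 0.0, -1.0]]
force: [0.9, 0.6, 4.3]
width: 0.149
gripper_force: 51.3
```

```bash
python3 st.py
```

```text
17.25 [ 0.4766 -0.0592  0.1598] [0.89 0.63 4.26] [ 0.197 -0.186 -0.022] 76.43 0.14850327089880186 [ -0.54 -29.44 -39.17  -0.49   0.21  -0.09]
```

play_rows(commands=[0,0,0,0,0,0,0,0,0,0,0,0,0,0,0,0,0,0,0,0,0,0,0,0,0,0,0,0,0,0,0,0,0,0,0,0,0,0,0,0,0,0,0,0,0,0,0,0], gripper=0.2, newtons=20)

```text
clock: 18.05
position: [0.4764, -0.0592, 0.1597]
tcp_rot: [[0.233, 0.972, 0.0], [0.972, -0.233, -0.0], [-0.0, 0.0, -1.0]]
force: [-0.4, 0.6, 1.2]
width: 0.602
gripper_force: 0.0
```

play_rows(commands=[0,0,-3,0,0,0,0,0,-10,0,0,0,0,0,-22,0,0,0,0,0,-36,0,0,0,0,0,-50,0,0,0,0,0,-60,0,0,0,0,0,-60,0,0,0,0,0,-60,0,0,0])

```text
clock: 18.85
position: [0.4766, -0.0592, 0.2198]
tcp_rot: [[0.233, 0.972, 0.0], [0.972, -0.233, -0.0], [0.0, 0.0, -1.0]]
force: [-0.3, 0.2, 0.2]
width: 0.6
gripper_force: 0.0
```

```bash
python3 st.py; python3 - <<'E'
from h import *
c=snap('wrist','w6');P=cloud(c)
cv2.imwrite('pics/w6b.png',c['pixels'][:,:,::-1])
near=np.hypot(P[:,:,0]-.477,P[:,:,1]+.06)<.055
m=(near&(P[:,:,2]>.15)&(P[:,:,2]<.17)).astype(np.uint8);cn=max(cv2.findContours(m,0,1)[0],key=cv2.contourArea)
pp=onplane(c,cn.reshape(-1,2),.158)[:,:2].astype(np.float32)
r=cv2.minAreaRect(pp*1000);b=cv2.boxPoints(r);e=max(b[1]-b[0],b[2]-b[1],key=np.linalg.norm)
print('bar z',np.median(P[m>0][:,2]),r,np.degrees(np.arctan2(e[1],e[0]))%180)
t=near&(abs(P[:,:,2]-.0895)<.004);print('mill top z',np.median(P[t][:,2]))
c=snap('side','side6');P=cloud(c);m=(np.hypot(P[:,:,0]-.477,P[:,:,1]+.06)<.055)&(P[:,:,2]>.15)&(P[:,:,2]<.165);print('side bar top',m.sum(),np.percentile(P[m][:,2],[50,80,95]) if m.any() else '')
E
```

```text
18.85 [ 0.4766 -0.0592  0.2198] [-0.34  0.24  0.21] [ 0.033 -0.061 -0.006] 76.51 0.5999113300159475 [ 1.000e-02 -3.229e+01 -4.291e+01  0.000e+00  2.000e-02 -0.000e+00]
bar z 0.15710792225435677 ((477.48681640625, -57.81000518798828), (83.57330322265625, 13.67042350769043), 76.15583038330078) 76.15581
mill top z 0.08957542226213802
side bar top 201 [0.15629838 0.15796214 0.15917486]
```

View pics/w6b.png

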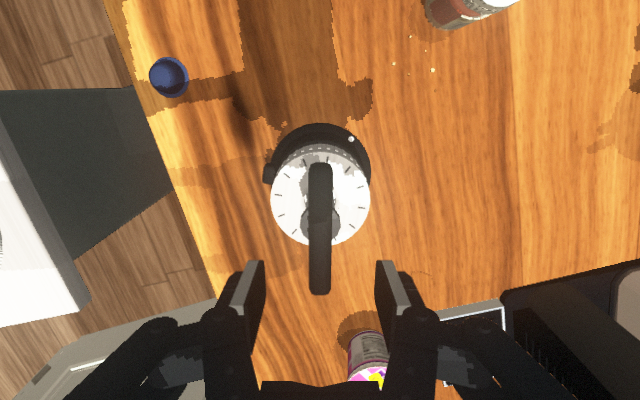

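The final view shows the key standing upright in the mill at (320,230). Its bar top is 157–158 mm high, so the tip is on the socket floor at about 70 mm, and the gripper is clear. Handing in.

```bash
python3 -c "
from station import arm
print(arm.finish_job())"
```

```text
the job is handed in; nothing more can be done
None
```

The hex key stands seated on the socket floor and released. The screw was turned clockwise until the torque rose to 0.68 N m, which I took as its stop, and the job was handed in at about 19 s with no contact with the other things.

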